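# Turn the upside-down cake tin over

### The job

One of the three small cake tins on the counter stands upside down, showing its closed base. Set that tin, as it is, on the hinged metal leaf of the white turner and let go, then swing the leaf over by its ball handle so that the tin tips across and ends standing mouth up in the turner's tray. Leave the other two tins standing where they are.

Things in the scene. Friction and masses are not known exactly. Their poses are not given: they have to be found in the camera images.
- tin_mid (a point): the upside-down tin: round, straight-sided, dark metal, 56 mm in diameter, 34 mm tall, 3 mm walls, about 0.12 kg, a pressed ring on its closed base. The point is the centre of the tin, half-way up; its z axis points from the base to the open mouth, so downwards at the start. It stands mouth down on the counter.
- mate1_mid (a point): a bystander: an identical tin standing the right way, open mouth up. The point is its centre, half-way up; z points to its mouth.
- mate2_mid (a point): a second bystander tin, the same as the other, mouth up. The point is its centre, half-way up; z points to its mouth.
- turner: the turner, fixed: white plastic base 130 mm (x) by 225 mm (y), hinge across its middle, bare-metal leaf on its -y side, white tray on its +y side. Origin on the counter under the hinge; z up. In this frame, mm: hinge axis parallel to x through y 0, z 42; leaf plate at rest x -52 to 52, y -10 to -117, top z 40; tray floor x -60 to 60, y 8 to 120, z 35, with a 6 mm rim on its three outer sides.
- seat (a point): the centre of the thin circle drawn on top of the leaf, where the tin is to stand: turner frame x 0, y -66, z 40 mm at rest. Its axes are the leaf's, the turner's at rest. Two upright pins, 8 mm thick, 26 mm tall, stand on the leaf at x -20 and +20 mm, y -16 mm of the turner frame; the tin slides against them and rests on them as the leaf is raised.
- ball (a point): the centre of the black ball handle, 28 mm in diameter, on a 10 mm thick stem off the leaf's outer edge: turner frame x 0, y -152, z 37.5 mm at rest, nothing below it but the counter. Pinched along the hinge direction (x) it turns freely between the fingers as it is carried round the hinge.
- leaf (a joint): angle of the leaf (rad): 0 lying flat, grows as it swings up and over towards the tray. About 2 N at the ball lifts it. Let go before upright it falls back; past upright (from 1.75) it drops slowly on by itself to its stop at 2.2 and stays there. The tin tips off into the tray at about 1.75 to 2.
Mind the look-alikes: they are no part of the job. What is shaped like the part that bears mate2_mid but purple is not meant.

How it is judged:
By the outcome, as a careful person would: the job done as asked, in the order asked, and still so for the second after the job is handed in, with the robot touching nothing.
It also fails if it takes over 58 s, if anything falls off the work surface, if the arm or the gripper's body presses on something with over 40 N, if the wrist force passes 120 N, or if a joint passes its speed limit or range.

### The arm

A 6-joint arm with a two-finger parallel gripper is mounted at the origin on the work surface. World frame = base frame: x ahead of the robot, y to its left, z up, the work surface at z = 0. Lengths are in mm, angles in degrees, forces in N, time in s.
With the tool pointing down it reaches from about 275 to 725 mm from the base axis. Payload 15.9 kg.
Tool frame: the origin (TCP) lies midway between the tips of the shut fingers; the grasp point (between the pads) lies 19 mm behind it; z points along the fingers, y is the line along which they close (so a half turn about z gives the same grasp; the last joint's range is limited). The gripper opens to 85 mm and grips with 20 to 120 N. Pads are 22 mm wide; open, the fingers measure 114 mm over their backs; the gripper's body (76 mm by 85 mm) begins 54 mm behind the grasp point. The pads swing forward as they close: fully open they stand 13 mm farther back than shut.
Start: joints at [-63.942, 12.198, -1.971, 75.831, 0, 90], TCP at [219.633, -449.162, 231.306] pointing down, gripper open.
Joint ranges: [-170.91, 170.91], [-42.67, 98.43], [-65.05, 77.54], [-120.47, 116.71], [-90, 82.35], [-180, 180]. Speed limits (degrees/s): [108.29, 108.29, 136.94, 147.25, 180, 180].

### API

Orientations are given as a 3x3 rotation matrix whose columns are the frame's x, y, z axes.
In Python, from workcell import manip gives the robot as it stands. The module is installed in compiled form; this text tells all that it offers.
- The arm moves only by the tool move_arm, never from a script. Its argument "commands" is a list of rows, each a list of 6 numbers: the shift along the tool's x, y, z as a fraction of full scale, then the turn, a rotation vector about the tool's x, y, z as a fraction of full scale. In form: [[x, y, z, ax, ay, az], ...]. A call has 1 to 12 rows; each row is the pose to reach, as a shift and turn from the pose commanded when the call began, along the tool's axes at that moment; what a row does not reach only later rows make up. Full scale, the value 1, is 0.5 m for a shift and 60 degrees for a turn. A row lasts 1/10 s, in which the tool goes at most 50 mm and 8.59 degrees, less where a joint would pass 70% of its speed; a pose out of reach is approached as far as the arm can. A call with a number of a shift or a turn outside -1 to 1 is refused whole. A call with a gripper value outside its range is refused whole. "fingers" is the opening, from 0 (shut) to 1 (fully open), set as the call begins (left out, the last holds). The fingers move at their own pace and stop on an object; "newtons" is the grip in N (left out, the last holds). Time passes only in rows, so rows that repeat a pose let the fingers close. It gives the time, the measured TCP pose, the force, the opening and the grip force at its end, in the units of the state.
- manip.get_obs(): the state, without advancing time (a new reading comes with each control period).
- manip.capture(name): name is "scene" or "top" or "wrist"; returns (picture, depth): 420x560x3 uint8, red, green, blue; 420x560 float32, mm along the optical axis (not along the pixel's ray), 0 where there is no reading.
- manip.camera_model(name): a dict with "fx", "fy", "cx", "cy" (pixels), "k1" (the pictures are not rectified: a ray, as slopes to the right and down, at radius r is drawn at 1 + k1 r^2 times it, then the intrinsics apply), "position" and "attitude" of the camera in the world. Camera axes: x right, y down, z forward; pixel columns grow to the right and rows downward; lengths in mm; the calibration is good to about 2 mm. A picture is of the moment at which its call begins: read the wrist's pose just before it. camera_model takes no time and is no camera call; for the wrist camera it gives the pose at the moment of the call.
- manip.job_done(): hands the job in; it is judged then, once.
The state is a dict: "time": time; "q": joint angles; "joint_velocities": joint speeds; "joint_torque": joint torques, N m; "tcp_pos": TCP position; "eef_rot": TCP orientation; "ft_force": force on the tool from outside, world axes, zero at the start; "moment": the same for the moment, N m; "finger_gap": finger opening in mm; "finger_force": force on a finger pad.
Only numpy, scipy, OpenCV 4.12 (cv2) and the standard library are available. Lean on these libraries where they do the work, as an engineer would, in place of code of your own. Each camera call takes 0.05 s, during which the arm holds its last target. There are 200 camera calls.

## Working session

There is one attempt and no reset: what is moved stays moved. The work goes in short steps, Python scripts to look and compute and a tool call to move; the robot and the scene stay as the last step left them, time stands still between calls to the robot, and variables do not carry over. Pictures are saved under pics/ and viewed, at most 10 in all, crops included, and the job is handed in when it is done.

Besides the shell and the picture viewer there is one more tool, called as name(argument=value, ...), one argument or row to a line, values as JSON. move_arm: Moves the arm, as the interface text tells. Its arguments: {"type":"object","properties":{"commands":{"type":"array"},"fingers":{"type":"number"},"newtons":{"type":"number"}},"required":["commands"]}

```bash
mkdir -p pics; cat > h.py <<'E'
import numpy as np, cv2
from workcell import manip
def cap(n,tag):
    m=manip.camera_model(n); im,d=manip.capture(n)
    cv2.imwrite(f'pics/{tag}.png',im[:,:,::-1]); np.savez(f'{tag}.npz',im=im,d=d,**{k:np.array(v) for k,v in m.items()})
    return im,d,m
def load(tag):
    z=np.load(f'{tag}.npz'); return z['im'],z['d'],z
def rays(m,uv):
    uv=np.asarray(uv,float).reshape(-1,2)
    p=(uv-[m['cx'],m['cy']])/[m['fx'],m['fy']]; s=p.copy()
    for _ in range(20): s=p/(1+m['k1']*(s**2).sum(1,keepdims=True))
    return np.c_[s,np.ones(len(s))]@np.array(m['attitude']).T
def onplane(m,uv,z):
    r=rays(m,uv); o=np.array(m['position']); return o+r*((z-o[2])/r[:,2])[:,None]
def cloud(m,d):
    v,u=np.mgrid[:d.shape[0],:d.shape[1]]
    r=rays(m,np.c_[u.ravel(),v.ravel()])
    return (np.array(m['position'])+r*d.reshape(-1,1)).reshape(*d.shape,3)
E
python3 - <<'E'
from h import *
a,_,m=cap('scene','s0');b,_,m2=cap('top','t0')
print(m,m2); o=manip.get_obs();print(o)
E
```

```text
{'fx': 383.05037963924053, 'fy': 383.05037963924053, 'cx': 281.13403939516377, 'cy': 210.10412884270443, 'k1': -0.03659212102370857, 'position': array([ 896.65183945, -596.57354801,  491.67626728]), 'attitude': array([[ 0.80275845,  0.34164671, -0.48872936],
       [ 0.59614641, -0.44094874,  0.67094983],
       [ 0.01372321, -0.8299649 , -0.55764679]])} {'fx': 381.8945699150381, 'fy': 381.8945699150381, 'cx': 279.66510431744683, 'cy': 199.30776598729383, 'k1': -0.08702820809653393, 'position': array([449.88487239, -98.3140929 , 715.75087034]), 'attitude': array([[-0.00521727, -0.98496973,  0.17264822],
       [-0.99996324,  0.0039639 , -0.00760366],
       [ 0.00680502, -0.17268154, -0.9849542 ]])}
{'time': 0.1, 'q': array([-6.39427166e+01,  1.22213323e+01, -2.00329644e+00,  7.58303589e+01,
       -1.15681401e-03,  9.00005539e+01]), 'joint_velocities': array([-0.00212369,  0.0409515 ,  0.18717702, -0.02359752, -0.02086324,
       -0.00271678]), 'joint_torque': array([-7.82027637e-04, -6.87250113e+01,  4.87802589e+01,  1.22732855e-02,
       -7.52152414e-05,  1.10208444e-05]), 'tcp_pos': array([ 219.50177222, -448.92018458,  230.88066225]), 'eef_rot': array([[ 8.98359559e-01,  4.39260639e-01, -4.39711808e-04],
       [ 4.39260859e-01, -8.98359154e-01,  8.53296680e-04],
       [-2.01994824e-05, -9.59715416e-04, -9.99999539e-01]]), 'ft_force': array([0.19511862, 0.36953496, 0.21094771]), 'moment': array([ 0.03744286, -0.01982318, -0.01512131]), 'finger_force': 0.0, 'finger_gap': 85.44581633447147}
```

View pics/s0.png

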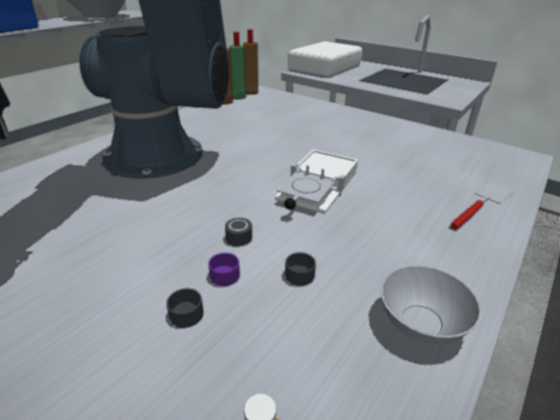

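View pics/t0.png

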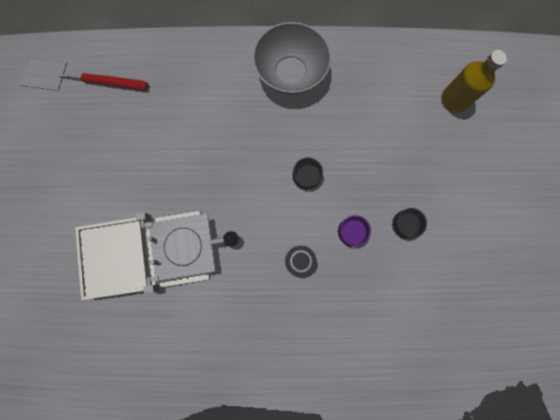

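The scene and top views agree. Dark tins are at top-view pixels (308,174), (409,224) and (301,261), and the purple decoy is at (355,231). Only (301,261) shows a closed top with a pressed ring, so it fits; I'll confirm it in a crop. The turner has its tray at about (112,260), leaf circle at about (183,247) and ball at about (231,239).

```bash
python3 - <<'E'
from h import *
im,d,m=load('t0'); 
s,ds,ms=load('s0')
A=cv2.resize(im[140:290,260:440],None,fx=4,fy=4,interpolation=cv2.INTER_CUBIC)[:560,:]
B=cv2.resize(im[200:310,70:250],None,fx=4,fy=4,interpolation=cv2.INTER_CUBIC)
cv2.imwrite('pics/c1.png',A[:,:,::-1]);cv2.imwrite('pics/c2.png',B[:,:,::-1])
P=cloud(m,d); print('bg z',np.median(P[300:340,350:450,2]))
for (u,v) in [(301,261),(308,174),(409,224),(355,231)]:
    w=P[v-25:v+25,u-25:u+25]; k=(w[...,2]>22)&(d[v-25:v+25,u-25:u+25]>0); q=w[k]
    z=np.percentile(q[:,2],90); top=q[q[:,2]>z-6]
    (c,r)=cv2.minEnclosingCircle(top[:,:2].astype(np.float32)); print((u,v),'z',z,'c',c,'r',r,'mean',top.mean(0), 'centre z',P[v,u,2])
# turner
sub=P[195:305,70:250]; 
print('seat z',P[247,183],'tray',P[260,112],'ball',P[239,231])
k=(im[...,0].astype(int)-im[...,2]>-40)&(P[...,2]>25)&(P[...,2]<60)
k[:, :70]=0;k[:,250:]=0;k[:195]=0;k[310:]=0
print(cv2.minAreaRect(P[k][:,:2].astype(np.float32)))
E
```

```text
bg z -0.2587871795175829
(301, 261) z 35.519911518139885 c (458.2164611816406, -139.81393432617188) r 27.946348190307617 mean [ 458.17940395 -139.61313622   34.04423771] centre z 36.21067224014996
(308, 174) z 34.66904724871582 c (620.7922973632812, -155.03158569335938) r 27.8715763092041 mean [ 620.69127159 -154.89881078   33.00980046] centre z 3.317993908143535
(409, 224) z 34.7396343262649 c (526.6801147460938, -342.9152526855469) r 28.08492660522461 mean [ 525.61624958 -343.60002362   32.95877383] centre z 5.089274191838285
(355, 231) z 34.726621068129134 c (512.6075439453125, -239.5192413330078) r 28.141347885131836 mean [ 512.92799955 -239.7655569    32.97100557] centre z 5.968764346176613
seat z [483.42662949  67.58268398  40.63839001] tray [460.14736811 197.4884336   34.11291661] ball [496.58082671 -18.70054723  52.74348765]
((477.4859313964844, 114.66311645507812), (138.6042022705078, 291.3667907714844), 9.01625919342041)
```

View pics/c1.png

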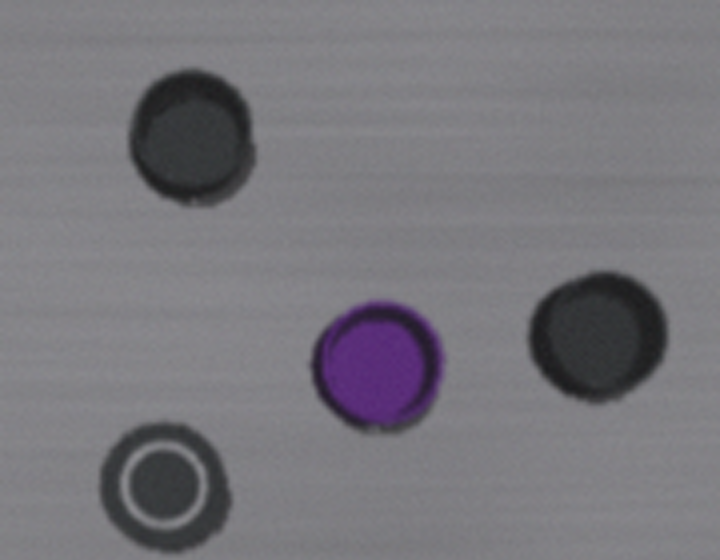

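View pics/c2.png

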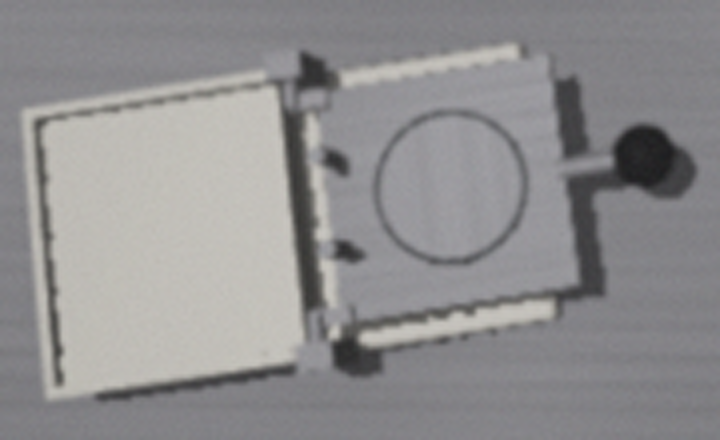

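The crop confirms the target: the tin at (301,261) is closed with a ring and its centre is at z 36. The other two dark tins and the purple one are open, with floors at about z 3–6. Next is the turner pose from its circle, ball and tray, checked in the scene view.

```bash
python3 - <<'E'
from h import *
im,d,m=load('t0'); P=cloud(m,d); s,ds,ms=load('s0'); Ps=cloud(ms,ds)
def ballpx(im,c,R):
    g=im.max(2); k=np.zeros(g.shape,np.uint8); u,v=c; k[v-R:v+R+1,u-R:u+R+1]=(g[v-R:v+R+1,u-R:u+R+1]<42)
    n,l,st,ce=cv2.connectedComponentsWithStats(k); i=1+st[1:,4].argmax(); return ce[i],st[i]
for nm,I,M,c in (('top',im,m,(231,239)),('scene',s,ms,(290,203))):
    px,st=ballpx(I,c,12); print(nm,'ball',px,st,onplane(M,px,37.5))
# ball sphere fit from depth
from scipy.optimize import least_squares
for M,PP,(u,v) in ((m,P,(231,239)),(ms,Ps,(290,203))):
    q=PP[v-5:v+6,u-5:u+6].reshape(-1,3); q=q[q[:,2]>28]
    f=least_squares(lambda c:np.linalg.norm(q-c,axis=1)-14,[496,-18,37],loss='soft_l1');print('sphere',f.x,len(q),f.cost)
# seat circle: darker thin ring on leaf
g=im.astype(int).max(2); bl=cv2.medianBlur(im,15).astype(int).max(2)
k=((bl-g)>12).astype(np.uint8); w=np.zeros_like(k); cv2.circle(w,(183,247),22,1,-1); cv2.circle(w,(183,247),14,0,-1); k&=w
v,u=np.nonzero(k); e=cv2.fitEllipse(np.c_[u,v].astype(np.float32)); print(len(u),e,onplane(m,e[0],40))
q=onplane(m,np.c_[u,v],40)[:,:2].astype(np.float32); print(cv2.fitEllipse(q))
# tray white
k=((im.min(2)>150)&(np.arange(560)[None]<148)&(np.arange(560)[None]>70)).astype(np.uint8)
c=max(cv2.findContours(k,0,2)[0],key=cv2.contourArea); q=onplane(m,c.reshape(-1,2),38)
print('tray rect',cv2.minAreaRect(q[:,:2].astype(np.float32)))
E
```

```text
top ball [230.79562044 238.81751825] [224 233  14  13 137] [[497.97864265 -16.50222874  37.5       ]]
scene ball [289.5375 203.525 ] [284 199  11  10  80] [[497.75733874 -18.19922165  37.5       ]]
sphere [497.92949233 -15.50242776  37.40155286] 120 35.97588990890353
sphere [498.20651222 -17.36922396  36.75298619] 115 885.0322266130831
309 ((182.248291015625, 246.34288024902344), (36.93536376953125, 38.12871170043945), 31.2574405670166) [[484.61466117  69.11944949  40.        ]]
((484.843017578125, 69.22148895263672), (66.402099609375, 66.72712707519531), 123.5948257446289)
tray rect ((464.3904113769531, 200.75088500976562), (131.81829833984375, 119.73307800292969), 9.21054744720459)
```

Turner yaw is 9.0°, since seat–ball is 87 mm against the nominal 86 and the tray edge reads 9.2°. Seat is at (484.7, 69.2), ball at (498, -16.5) and the origin at about (474.4, 134.4). I'll write a goal helper and then go above the tin.

```bash
cat >> h.py <<'E'
from scipy.spatial.transform import Rotation as Ro
YAW=np.radians(9.0); EX=np.array([np.cos(YAW),np.sin(YAW),0]); EY=np.array([-np.sin(YAW),np.cos(YAW),0]); ORG=np.array([474.4,134.4,0])
RT=np.c_[np.cross(EX,[0,0,-1]),EX,[0,0,-1.]]   # tool y along hinge, pointing down
def rel(p,R=RT,o=None):
    o=o or manip.get_obs(); R0=Ro.from_matrix(o['eef_rot'])
    s=R0.inv().apply(np.array(p)-o['tcp_pos'])/500; t=np.degrees((R0.inv()*Ro.from_matrix(R)).as_rotvec())/60
    return np.round(np.r_[s,t],3)
E
python3 - <<'E'
from h import *
print(rel([458.2,-139.7,120]))
E
```

```text
[ 7.010e-01 -3.460e-01  2.220e-01 -1.000e-03 -1.000e-03 -1.216e+00]
```

move_arm(
  commands=[
    [0.7, -0.346, 0.222, 0, 0, -1],
    [0.7, -0.346, 0.222, 0, 0, -1],
    [0.7, -0.346, 0.222, 0, 0, -1],
    [0.7, -0.346, 0.222, 0, 0, -1],
    [0.7, -0.346, 0.222, 0, 0, -1],
    [0.7, -0.346, 0.222, 0, 0, -1],
    [0.7, -0.346, 0.222, 0, 0, -1],
    [0.7, -0.346, 0.222, 0, 0, -1],
    [0.7, -0.346, 0.222, 0, 0, -1],
    [0.7, -0.346, 0.222, 0, 0, -1],
    [0.7, -0.346, 0.222, 0, 0, -1],
    [0.7, -0.346, 0.222, 0, 0, -1],
  ],
  fingers=1,
)

```text
time: 1.3
tcp_pos: [457.6, -141.1, 120.6]
eef_rot: [[0.07, 0.998, 0.0], [0.998, -0.07, -0.0], [-0.0, 0.0, -1.0]]
ft_force: [-0.3, 0.2, -0.5]
finger_gap: 85.8
finger_force: 0.0
```

```bash
python3 - <<'E'
from h import *
o=manip.get_obs();print(o['time'],o['tcp_pos'],o['q'])
print(rel([458.2,-139.7,120]))
E
```

```text
1.3 [ 457.61667129 -141.05373441  120.64856124] [-1.71252558e+01  1.26185141e+01 -1.77987686e+01  5.95618677e+01
 -8.95713012e-03  7.69139727e+01]
[ 0.003  0.001  0.001  0.     0.    -0.217]
```

move_arm(
  commands=[
    [0.001, 0, 0.001, 0, 0, -0.11],
    [0.001, 0, 0.001, 0, 0, -0.217],
    [0.001, 0, 0.001, 0, 0, -0.217],
    [0.001, 0, 0.001, 0, 0, -0.217],
  ],
)

```text
time: 1.7
tcp_pos: [457.9, -140.2, 120.1]
eef_rot: [[-0.153, 0.988, 0.0], [0.988, 0.153, -0.0], [-0.0, 0.0, -1.0]]
ft_force: [0.2, 0.6, -0.2]
finger_gap: 85.3
finger_force: 0.0
```

```bash
python3 - <<'E'
from h import *
im,d,m=cap('wrist','w1'); o=manip.get_obs();P=cloud(m,d)
print(o['tcp_pos'],rel([458.2,-139.7,1]))
k=(d>0)&(P[...,2]>26)&(P[...,2]<42)&(np.linalg.norm(P[...,:2]-[458,-140],axis=2)<45)
n,l,st,ce=cv2.connectedComponentsWithStats(k.astype(np.uint8)); i=1+st[1:,4].argmax()
q=P[l==i];print(cv2.minEnclosingCircle(q[:,:2].astype(np.float32)),q.mean(0),ce[i],st[i])
E
```

```text
[ 457.93444848 -140.08731105  120.02493186] [ 0.001  0.001  0.238  0.     0.    -0.003]
((457.8507995605469, -142.31910705566406), 27.978227615356445) [ 457.46203363 -140.76727053   34.80663327] [285.48756906 213.04084451] [ 245  173   82   80 5068]
```

View pics/w1.png

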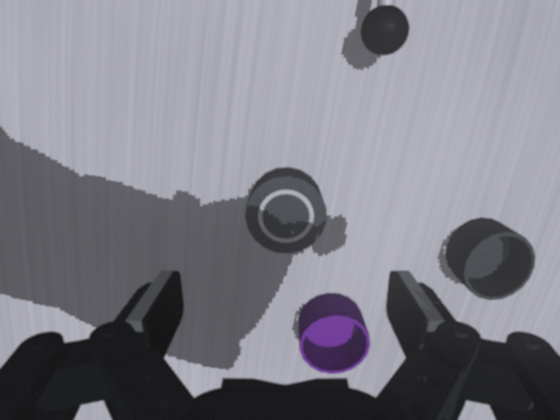

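The wrist view shows the ringed tin at (285,213), which puts it at (458, -140.5) and agrees with the top view. The purple tin at (333,333) is clear of the descent, so I'll go down and grip.

move_arm(
  commands=[
    [0, 0, 0.06, 0, 0, 0],
    [0, 0, 0.12, 0, 0, 0],
    [0, 0, 0.17, 0, 0, 0],
    [0, 0, 0.2, 0, 0, 0],
    [0, 0, 0.22, 0, 0, 0],
    [0, 0, 0.234, 0, 0, 0],
    [0, 0, 0.236, 0, 0, 0],
    [0, 0, 0.236, 0, 0, 0],
  ],
)

```text
time: 2.55
tcp_pos: [458.4, -139.6, 2.2]
eef_rot: [[-0.157, 0.988, 0.001], [0.988, 0.157, -0.0], [-0.0, 0.0, -1.0]]
ft_force: [0.2, 0.9, -0.5]
finger_gap: 85.1
finger_force: 0.0
```

move_arm(
  commands=[
    [0, 0, 0, 0, 0, 0],
    [0, 0, 0, 0, 0, 0],
    [0, 0, 0, 0, 0, 0],
    [0, 0, 0, 0, 0, 0],
    [0, 0, 0, 0, 0, 0],
    [0, 0, 0, 0, 0, 0],
    [0, 0, 0, 0, 0, 0],
    [0, 0, 0, 0, 0, 0],
    [0, 0, 0, 0, 0, 0],
    [0, 0, 0, 0, 0, 0],
  ],
  fingers=0.5,
  newtons=30,
)

```text
time: 3.55
tcp_pos: [458.6, -139.6, 2.6]
eef_rot: [[-0.158, 0.987, 0.001], [0.987, 0.158, -0.0], [-0.001, 0.001, -1.0]]
ft_force: [-3.1, 1.6, 10.9]
finger_gap: 56.0
finger_force: 29.6
```

move_arm(
  commands=[
    [0, 0, -0.02, 0, 0, 0],
    [0, 0, -0.06, 0, 0, 0],
    [0, 0, -0.12, 0, 0, 0],
    [0, 0, -0.18, 0, 0, 0],
    [0, 0, -0.2, 0, 0, 0],
    [0, 0, -0.2, 0, 0, 0],
  ],
)

```text
time: 4.15
tcp_pos: [459.1, -139.8, 103.3]
eef_rot: [[-0.158, 0.987, 0.003], [0.987, 0.158, -0.001], [-0.001, 0.003, -1.0]]
ft_force: [-0.0, -0.0, -1.8]
finger_gap: 55.8
finger_force: 32.3
```

```bash
python3 - <<'E'
from h import *
o=manip.get_obs();print(o['tcp_pos'],o['finger_gap'],o['ft_force'])
print(rel([484.7,69.2,102]))
im,d,m=cap('wrist','w2');P=cloud(m,d)
k=(d>0)&(P[...,2]>o['tcp_pos'][2]-40)&(np.linalg.norm(P[...,:2]-o['tcp_pos'][:2],axis=2)<45)
for n in range(60,150,6): print(n,int((k&(abs(P[...,2]-n)<3)).sum()),end='; ')
k&=(im.max(2)>30)
im2,d2,m2=cap('scene','s2');P2=cloud(m2,d2)
k=(d2>0)&(np.linalg.norm(P2[...,:2]-o['tcp_pos'][:2],axis=2)<32)&(P2[...,2]>60)&(P2[...,2]<160)
v,u=np.nonzero(k);print(u.min(),u.max(),v.min(),v.max(),P2[k][:,2].min())
c=im2[150:290,170:330];cv2.imwrite('pics/c3.png',cv2.resize(c,None,fx=4,fy=4,interpolation=cv2.INTER_CUBIC)[:,:,::-1])
E
```

```text
[ 459.05884424 -139.77084671  103.28320503] 55.82866215401763 [-0.04216554 -0.01888023 -1.75613565]
[0.405 0.117 0.002 0.002 0.001 0.001]
60 0; 66 0; 72 0; 78 0; 84 0; 90 0; 96 0; 102 224; 108 549; 114 860; 120 1154; 126 1287; 132 4462; 138 13082; 144 1284; 219 252 164 205 98.5512071122692
```

View pics/c3.png

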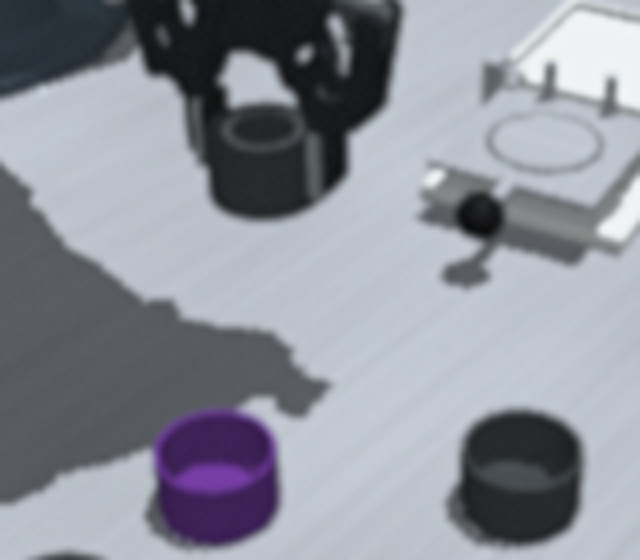

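Tin is held level, base up. Moving over the seat.

move_arm(
  commands=[
    [0.05, 0.015, 0, 0, 0, 0],
    [0.12, 0.035, 0, 0, 0, 0],
    [0.2, 0.058, 0, 0, 0, 0],
    [0.28, 0.081, 0, 0, 0, 0],
    [0.35, 0.101, 0, 0, 0, 0],
    [0.39, 0.113, 0, 0, 0, 0],
    [0.405, 0.117, 0, 0, 0, 0],
    [0.405, 0.117, 0, 0, 0, 0],
    [0.405, 0.117, 0, 0, 0, 0],
  ],
)

```text
time: 5.15
tcp_pos: [483.4, 68.9, 101.2]
eef_rot: [[-0.157, 0.988, -0.001], [0.988, 0.157, -0.0], [-0.0, -0.001, -1.0]]
ft_force: [0.3, -0.7, -1.8]
finger_gap: 55.9
finger_force: 32.2
```

```bash
python3 - <<'E'
from h import *
o=manip.get_obs();print(o['tcp_pos'],o['finger_gap'],o['ft_force']);print(rel([484.7,69.2,43.2]))
E
```

```text
[483.41427465  68.88580077 101.15484169] 55.913422257397855 [ 0.25718445 -0.67612984 -1.77751399]
[ 0.     0.003  0.116 -0.001  0.     0.001]
```

move_arm(
  commands=[
    [0, 0.003, 0.03, 0, 0, 0],
    [0, 0.003, 0.06, 0, 0, 0],
    [0, 0.003, 0.08, 0, 0, 0],
    [0, 0.003, 0.095, 0, 0, 0],
    [0, 0.003, 0.105, 0, 0, 0],
    [0, 0.003, 0.112, 0, 0, 0],
    [0, 0.003, 0.115, 0, 0, 0],
    [0, 0.003, 0.115, 0, 0, 0],
    [0, 0.003, 0.115, 0, 0, 0],
  ],
)

```text
time: 6.05
tcp_pos: [485.6, 70.0, 44.6]
eef_rot: [[-0.158, 0.987, 0.0], [0.987, 0.158, 0.0], [-0.0, 0.0, -1.0]]
ft_force: [0.2, -0.5, -1.3]
finger_gap: 56.0
finger_force: 32.3
```

move_arm(
  commands=[
    [0, 0, 0.001, 0, 0, 0],
    [0, 0, 0.001, 0, 0, 0],
    [0, 0, 0.002, 0, 0, 0],
    [0, 0, 0.002, 0, 0, 0],
    [0, 0, 0.003, 0, 0, 0],
    [0, 0, 0.003, 0, 0, 0],
  ],
)

```text
time: 6.65
tcp_pos: [485.4, 70.0, 42.8]
eef_rot: [[-0.158, 0.987, 0.0], [0.987, 0.158, 0.0], [0.0, 0.0, -1.0]]
ft_force: [-0.3, -0.2, -0.9]
finger_gap: 55.9
finger_force: 32.3
```

move_arm(
  commands=[
    [0, 0, 0.001, 0, 0, 0],
    [0, 0, 0.001, 0, 0, 0],
    [0, 0, 0.002, 0, 0, 0],
    [0, 0, 0.002, 0, 0, 0],
  ],
)

```text
time: 7.05
tcp_pos: [485.5, 69.9, 42.5]
eef_rot: [[-0.158, 0.987, 0.001], [0.987, 0.158, 0.0], [-0.0, 0.001, -1.0]]
ft_force: [-6.4, -0.9, 15.9]
finger_gap: 55.7
finger_force: 33.6
```

Contact with the leaf. Ease up slightly, release, then retreat upward.

move_arm(
  commands=[
    [0, 0, -0.001, 0, 0, 0],
    [0, 0, -0.001, 0, 0, 0],
  ],
)

```text
time: 7.25
tcp_pos: [485.5, 69.9, 42.6]
eef_rot: [[-0.158, 0.987, 0.0], [0.987, 0.158, 0.0], [-0.0, 0.0, -1.0]]
ft_force: [-4.2, -0.0, 9.5]
finger_gap: 56.0
finger_force: 33.0
```

move_arm(
  commands=[
    [0, 0, 0, 0, 0, 0],
    [0, 0, 0, 0, 0, 0],
    [0, 0, 0, 0, 0, 0],
    [0, 0, 0, 0, 0, 0],
    [0, 0, 0, 0, 0, 0],
    [0, 0, 0, 0, 0, 0],
    [0, 0, 0, 0, 0, 0],
  ],
  fingers=1,
)

```text
time: 7.95
tcp_pos: [485.4, 69.9, 42.3]
eef_rot: [[-0.158, 0.987, 0.0], [0.987, 0.158, 0.0], [0.0, 0.0, -1.0]]
ft_force: [-0.4, -0.3, 0.7]
finger_gap: 85.4
finger_force: 0.0
```

move_arm(
  commands=[
    [0, 0, -0.01, 0, 0, 0],
    [0, 0, -0.04, 0, 0, 0],
    [0, 0, -0.1, 0, 0, 0],
    [0, 0, -0.16, 0, 0, 0],
    [0, 0, -0.2, 0, 0, 0],
    [0, 0, -0.2, 0, 0, 0],
  ],
)

```text
time: 8.55
tcp_pos: [487.0, 70.2, 145.3]
eef_rot: [[-0.158, 0.987, 0.005], [0.987, 0.158, 0.001], [-0.0, 0.005, -1.0]]
ft_force: [1.1, 0.2, -0.5]
finger_gap: 85.8
finger_force: 0.0
```

```bash
python3 - <<'E'
from h import *
o=manip.get_obs();print(o['time'],o['tcp_pos'],o['finger_gap'],o['ft_force'])
for n in ('wrist','scene'):
    im,d,m=cap(n,n[0]+'3');P=cloud(m,d)
    k=(d>0)&(P[...,2]>66)&(P[...,2]<84)&(np.linalg.norm(P[...,:2]-[484.7,69.2],axis=2)<40)
    q=P[k];print(n,len(q),cv2.minEnclosingCircle(q[:,:2].astype(np.float32)) if len(q) else 0,q.mean(0),np.percentile(q[:,2],[5,50,95]))
    if n=='wrist':
        q=q[q[:,2]>70]; A=np.c_[q[:,:2],np.ones(len(q))];print('tilt',np.linalg.lstsq(A,q[:,2],rcond=None)[0])
c=im[130:230,230:390];cv2.imwrite('pics/c4.png',cv2.resize(c,None,fx=4,fy=4,interpolation=cv2.INTER_CUBIC)[:,:,::-1])
b=ORG-152*EY; print(rel([498,-16.2,130]),b)
E
```

```text
8.55 [486.97522868  70.16095214 145.3146114 ] 85.81301226317827 [ 1.09811471  0.19639029 -0.5199058 ]
wrist 5681 ((484.5390625, 67.17585754394531), 28.12664222717285) [484.35383768  68.85442198  74.78891473] [73.49002633 74.90994925 76.1067275 ]
tilt [ 1.95250965e-03 -6.49933756e-03  7.43977533e+01]
scene 280 ((486.0733337402344, 66.58540344238281), 29.154953002929688) [489.70890143  62.47521882  72.46012456] [67.41752913 73.04409869 74.81322895]
[-0.174 -0.003  0.025  0.001  0.     0.001] [498.17803869 -15.72862777   0.        ]
```

View pics/c4.png

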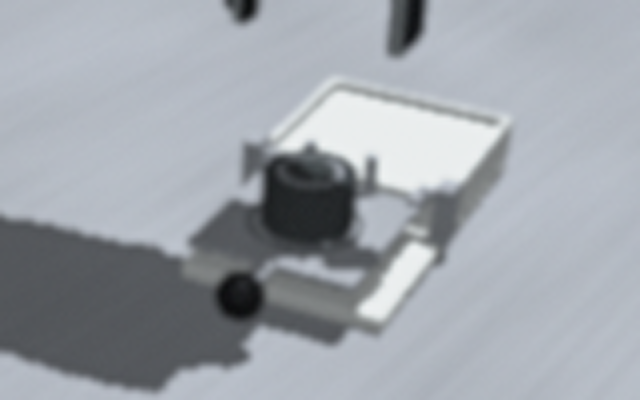

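The crop shows the tin base up on the circle at about (308,195), against pins further back. The wrist depth puts its centre at (484.4, 69), top at z 74.8 and level. Now to the ball.

move_arm(
  commands=[
    [-0.06, -0.001, 0, 0, 0, 0],
    [-0.12, -0.003, 0.01, 0, 0, 0],
    [-0.16, -0.003, 0.02, 0, 0, 0],
    [-0.174, -0.003, 0.025, 0, 0, 0],
    [-0.174, -0.003, 0.025, 0, 0, 0],
    [-0.174, -0.003, 0.025, 0, 0, 0],
  ],
)

```text
time: 9.25
tcp_pos: [497.3, -15.7, 129.5]
eef_rot: [[-0.158, 0.987, -0.001], [0.987, 0.158, 0.0], [0.0, -0.001, -1.0]]
ft_force: [-0.4, 0.1, 1.3]
finger_gap: 85.3
finger_force: 0.0
```

```bash
python3 - <<'E'
from h import *
o=manip.get_obs();print(o['time'],o['tcp_pos'])
im,d,m=cap('wrist','w4');P=cloud(m,d)
k=(d>0)&(im.max(2)<70)&(P[...,2]>38)&(P[...,2]<56)&(np.linalg.norm(P[...,:2]-[498,-16.5],axis=2)<16)
q=P[k]; 
from scipy.optimize import least_squares
f=least_squares(lambda c:np.linalg.norm(q-c,axis=1)-14,[498,-16,37],loss='soft_l1');print(len(q),f.x,f.cost)
print(rel([498,-16.2,17]),rel([f.x[0],f.x[1],17]))
E
```

```text
9.25 [497.32506486 -15.65470474 129.5136926 ]
1118 [497.22002193 -18.38281705  38.04113971] 112.20520476032642
[-0.002  0.001  0.225 -0.    -0.     0.002] [-0.006 -0.001  0.225 -0.    -0.     0.002]
```

move_arm(
  commands=[
    [-0.003, 0, 0.05, 0, 0, 0],
    [-0.003, 0, 0.11, 0, 0, 0],
    [-0.003, 0, 0.16, 0, 0, 0],
    [-0.003, 0, 0.2, 0, 0, 0],
    [-0.003, 0, 0.218, 0, 0, 0],
    [-0.003, 0, 0.225, 0, 0, 0],
    [-0.003, 0, 0.225, 0, 0, 0],
    [-0.003, 0, 0.225, 0, 0, 0],
  ],
)

```text
time: 10.1
tcp_pos: [498.6, -17.6, 18.3]
eef_rot: [[-0.158, 0.987, 0.001], [0.987, 0.158, -0.0], [-0.0, 0.001, -1.0]]
ft_force: [0.1, 0.7, 0.8]
finger_gap: 85.2
finger_force: 0.0
```

move_arm(
  commands=[
    [0, 0, 0, 0, 0, 0],
    [0, 0, 0, 0, 0, 0],
    [0, 0, 0, 0, 0, 0],
    [0, 0, 0, 0, 0, 0],
    [0, 0, 0, 0, 0, 0],
    [0, 0, 0, 0, 0, 0],
    [0, 0, 0, 0, 0, 0],
    [0, 0, 0, 0, 0, 0],
    [0, 0, 0, 0, 0, 0],
    [0, 0, 0, 0, 0, 0],
    [0, 0, 0, 0, 0, 0],
  ],
  fingers=0.25,
  newtons=25,
)

```text
time: 11.2
tcp_pos: [498.2, -17.7, 17.5]
eef_rot: [[-0.158, 0.987, 0.001], [0.987, 0.158, 0.0], [-0.0, 0.001, -1.0]]
ft_force: [1.6, 0.6, 4.5]
finger_gap: 26.2
finger_force: 24.5
```

```bash
python3 - <<'E'
import numpy as np
for t in np.r_[0.05:2.06:0.05]:
    c,s=np.cos(t),np.sin(t); print(round(t,2),round((-152*c-4.5*s+152)/500,3),round(-(152*s-4.5*c+4.5)/500,3),end=' | ')
E
```

```text
0.05 -0.0 -0.015 | 0.1 0.001 -0.03 | 0.15 0.002 -0.046 | 0.2 0.004 -0.061 | 0.25 0.007 -0.075 | 0.3 0.011 -0.09 | 0.35 0.015 -0.105 | 0.4 0.02 -0.119 | 0.45 0.026 -0.133 | 0.5 0.033 -0.147 | 0.55 0.04 -0.16 | 0.6 0.048 -0.173 | 0.65 0.057 -0.186 | 0.7 0.066 -0.198 | 0.75 0.075 -0.21 | 0.8 0.086 -0.221 | 0.85 0.097 -0.231 | 0.9 0.108 -0.242 | 0.95 0.12 -0.251 | 1.0 0.132 -0.26 | 1.05 0.145 -0.268 | 1.1 0.158 -0.276 | 1.15 0.172 -0.283 | 1.2 0.185 -0.289 | 1.25 0.2 -0.295 | 1.3 0.214 -0.3 | 1.35 0.229 -0.304 | 1.4 0.243 -0.307 | 1.45 0.258 -0.31 | 1.5 0.274 -0.312 | 1.55 0.289 -0.313 | 1.6 0.304 -0.313 | 1.65 0.319 -0.313 | 1.7 0.334 -0.312 | 1.75 0.349 -0.31 | 1.8 0.364 -0.307 | 1.85 0.379 -0.304 | 1.9 0.394 -0.3 | 1.95 0.408 -0.295 | 2.0 0.422 -0.289 | 2.05 0.436 -0.283 |
```

The gap is 26.2 against a 28 mm ball. I'll lift a little to test the hold before swinging.

move_arm(
  commands=[
    [0, 0, -0.01, 0, 0, 0],
    [0, 0, -0.02, 0, 0, 0],
    [0.001, 0, -0.03, 0, 0, 0],
    [0.001, 0, -0.03, 0, 0, 0],
    [0.001, 0, -0.03, 0, 0, 0],
  ],
)

```text
time: 11.7
tcp_pos: [498.1, -17.4, 32.3]
eef_rot: [[-0.158, 0.987, 0.001], [0.987, 0.158, -0.0], [-0.0, 0.001, -1.0]]
ft_force: [5.5, -2.0, -1.2]
finger_gap: 26.4
finger_force: 24.9
```

```bash
python3 - <<'E'
from h import *
o=manip.get_obs();print(o['time'],o['tcp_pos'],o['finger_gap'],o['finger_force'],o['ft_force'])
im,d,m=cap('scene','s5')
c=im[130:230,230:390];cv2.imwrite('pics/c5.png',cv2.resize(c,None,fx=5,fy=5,interpolation=cv2.INTER_CUBIC)[:,:,::-1])
E
```

```text
11.7 [498.14478979 -17.40781293  32.25604135] 26.391061387932645 24.860873222351074 [ 5.53718947 -2.01470404 -1.23989954]
```

View pics/c5.png

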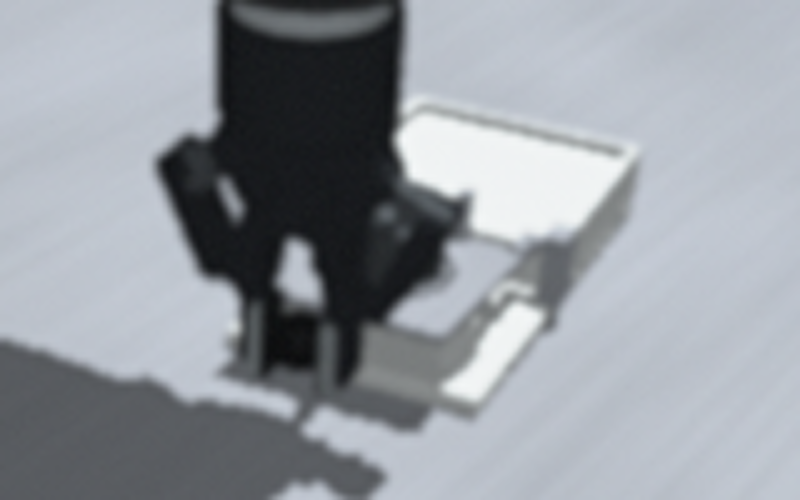

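The ball sits between the pads at about (297,340) in the crop, and the leaf has risen with it. Swing on in steps.

move_arm(
  commands=[
    [0.001, 0, -0.016, 0, 0, 0],
    [0.003, 0, -0.031, 0, 0, 0],
    [0.006, 0, -0.045, 0, 0, 0],
    [0.01, 0, -0.06, 0, 0, 0],
    [0.014, 0, -0.075, 0, 0, 0],
    [0.019, 0, -0.089, 0, 0, 0],
    [0.025, 0, -0.103, 0, 0, 0],
    [0.032, 0, -0.117, 0, 0, 0],
    [0.039, 0, -0.13, 0, 0, 0],
    [0.047, 0, -0.143, 0, 0, 0],
    [0.056, 0, -0.156, 0, 0, 0],
    [0.065, 0, -0.168, 0, 0, 0],
  ],
)

```text
time: 12.95
tcp_pos: [492.9, 15.0, 116.3]
eef_rot: [[-0.158, 0.987, 0.0], [0.987, 0.158, -0.0], [-0.0, 0.0, -1.0]]
ft_force: [5.7, 0.7, -3.1]
finger_gap: 26.3
finger_force: 24.7
```

move_arm(
  commands=[
    [0.009, 0, -0.012, 0, 0, 0],
    [0.02, 0, -0.023, 0, 0, 0],
    [0.031, 0, -0.033, 0, 0, 0],
    [0.042, 0, -0.044, 0, 0, 0],
    [0.054, 0, -0.053, 0, 0, 0],
    [0.066, 0, -0.062, 0, 0, 0],
    [0.079, 0, -0.07, 0, 0, 0],
    [0.092, 0, -0.078, 0, 0, 0],
    [0.106, 0, -0.085, 0, 0, 0],
    [0.119, 0, -0.091, 0, 0, 0],
    [0.134, 0, -0.097, 0, 0, 0],
    [0.148, 0, -0.102, 0, 0, 0],
  ],
)

```text
time: 14.15
tcp_pos: [481.1, 88.3, 167.3]
eef_rot: [[-0.158, 0.987, 0.0], [0.987, 0.158, -0.0], [-0.0, 0.0, -1.0]]
ft_force: [5.2, 0.5, -1.4]
finger_gap: 26.5
finger_force: 25.1
```

move_arm(
  commands=[
    [0.011, 0, -0.003, 0, 0, 0],
    [0.022, 0, -0.006, 0, 0, 0],
    [0.033, 0, -0.008, 0, 0, 0],
    [0.044, 0, -0.01, 0, 0, 0],
    [0.056, 0, -0.011, 0, 0, 0],
    [0.067, 0, -0.012, 0, 0, 0],
    [0.079, 0, -0.013, 0, 0, 0],
    [0.09, 0, -0.013, 0, 0, 0],
    [0.101, 0, -0.013, 0, 0, 0],
    [0.112, 0, -0.012, 0, 0, 0],
    [0.124, 0, -0.011, 0, 0, 0],
    [0.135, 0, -0.01, 0, 0, 0],
  ],
)

```text
time: 15.35
tcp_pos: [470.3, 155.1, 172.2]
eef_rot: [[-0.158, 0.987, -0.0], [0.987, 0.158, 0.0], [0.0, -0.0, -1.0]]
ft_force: [6.1, 0.4, 1.5]
finger_gap: 26.4
finger_force: 26.1
```

```bash
python3 - <<'E'
from h import *
o=manip.get_obs();print(o['time'],o['tcp_pos'],o['finger_gap'],o['finger_force'],o['ft_force'])
im,d,m=cap('scene','s6')
c=im[80:220,240:400];cv2.imwrite('pics/c6.png',cv2.resize(c,None,fx=4,fy=4,interpolation=cv2.INTER_CUBIC)[:,:,::-1])
E
```

```text
15.35 [470.27913907 155.1126548  172.20797099] 26.36968353660466 26.103618443012238 [6.08276502 0.41665783 1.48673361]
```

View pics/c6.png

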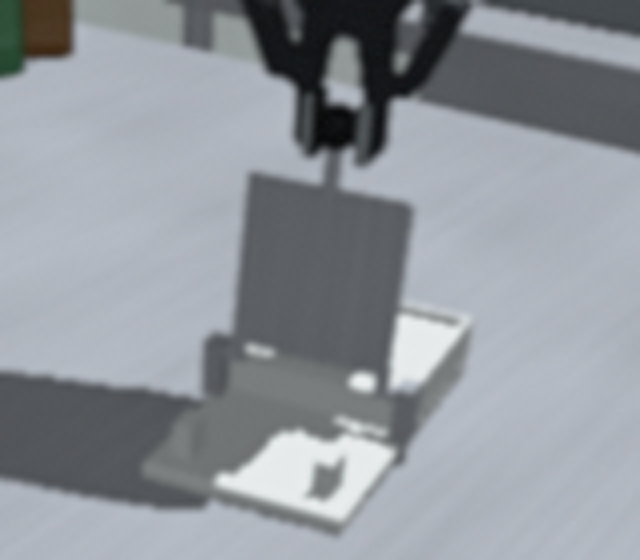

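The leaf is past upright, with the ball still pinched at about (337,125) in the crop. Continue gently to 2.0 rad so the tin tips, then let go.

move_arm(
  commands=[
    [0.008, 0, 0.001, 0, 0, 0],
    [0.015, 0, 0.003, 0, 0, 0],
    [0.022, 0, 0.004, 0, 0, 0],
    [0.03, 0, 0.006, 0, 0, 0],
    [0.037, 0, 0.008, 0, 0, 0],
    [0.045, 0, 0.01, 0, 0, 0],
    [0.052, 0, 0.012, 0, 0, 0],
    [0.059, 0, 0.015, 0, 0, 0],
    [0.066, 0, 0.018, 0, 0, 0],
    [0.073, 0, 0.021, 0, 0, 0],
    [0.073, 0, 0.021, 0, 0, 0],
    [0.073, 0, 0.021, 0, 0, 0],
  ],
)

```text
time: 16.6
tcp_pos: [464.5, 191.2, 161.9]
eef_rot: [[-0.158, 0.987, 0.0], [0.987, 0.158, 0.001], [0.001, 0.0, -1.0]]
ft_force: [2.9, 3.3, 6.3]
finger_gap: 26.4
finger_force: 26.9
```

move_arm(
  commands=[
    [0, 0, 0, 0, 0, 0],
    [0, 0, 0, 0, 0, 0],
    [0, 0, 0, 0, 0, 0],
    [0, 0, 0, 0, 0, 0],
    [0, 0, 0, 0, 0, 0],
    [0, 0, 0, 0, 0, 0],
  ],
  fingers=0.7,
)

```text
time: 17.2
tcp_pos: [464.5, 190.6, 161.8]
eef_rot: [[-0.158, 0.987, -0.0], [0.987, 0.158, -0.0], [-0.0, -0.0, -1.0]]
ft_force: [0.4, -0.1, -0.0]
finger_gap: 59.9
finger_force: 0.0
```

move_arm(
  commands=[
    [0, 0, -0.02, 0, 0, 0],
    [0, 0, -0.06, 0, 0, 0],
    [-0.04, 0, -0.12, 0, 0, 0],
    [-0.1, 0, -0.16, 0, 0, 0],
    [-0.2, 0, -0.2, 0, 0, 0],
    [-0.3, 0, -0.2, 0, 0, 0],
    [-0.4, 0, -0.2, 0, 0, 0],
    [-0.5, 0, -0.2, 0, 0, 0],
    [-0.5, 0, -0.2, 0, 0, 0],
    [-0.5, 0, -0.2, 0, 0, 0],
    [-0.5, 0, -0.2, 0, 0, 0],
    [-0.5, 0, -0.2, 0, 0, 0],
  ],
)

```text
time: 18.4
tcp_pos: [504.0, -55.0, 262.1]
eef_rot: [[-0.159, 0.987, 0.0], [0.987, 0.159, 0.0], [0.0, 0.0, -1.0]]
ft_force: [0.6, 0.4, -0.4]
finger_gap: 60.0
finger_force: 0.0
```

```bash
python3 - <<'E'
from h import *
o=manip.get_obs();print(o['time'],o['tcp_pos'],o['finger_gap'],o['ft_force'])
s,ds,ms=cap('scene','s7');t,d,m=cap('top','t7');P=cloud(m,d)
for c in ((620.8,-155),(526.7,-343),(512.6,-239.5)):
    q=P[(d>0)&(np.linalg.norm(P[...,:2]-c,axis=2)<40)&(P[...,2]>24)&(P[...,2]<42)]
    print(c,len(q),cv2.minEnclosingCircle(q[:,:2].astype(np.float32)) if len(q) else 0)
L=(P-ORG)@np.c_[EX,EY,[0,0,1]]
k=(d>0)&(t.max(2)<90)&(L[...,1]>5)&(L[...,1]<120)&(abs(L[...,0])<62)
q=L[k];print(len(q));
for a in range(30,200,8):
    w=q[abs(q[:,2]-a)<4]; 
    if len(w)>8: print(a,len(w),w[:,:2].mean(0).round(1),np.ptp(w[:,:2],axis=0).round(1))
A=cv2.resize(t[190:310,60:220],None,fx=3,fy=3,interpolation=cv2.INTER_CUBIC);B=cv2.resize(s[100:220,240:400],None,fx=3,fy=3,interpolation=cv2.INTER_CUBIC)
cv2.imwrite('pics/c7.png',np.vstack([A,B])[:600,:,::-1] if 0 else cv2.resize(np.hstack([A,B]),(800,300))[:,:,::-1])
E
```

```text
18.4 [503.97604252 -54.99507895 262.1094249 ] 60.00335823529716 [ 0.63397776  0.38991444 -0.41154983]
(620.8, -155) 203 ((621.06591796875, -154.97976684570312), 28.00179100036621)
(526.7, -343) 133 ((525.0940551757812, -341.90716552734375), 27.166580200195312)
(512.6, -239.5) 215 ((512.2916259765625, -239.42845153808594), 28.063766479492188)
54
174 31 [-10.5  81.3] [ 5.6 13.7]
182 20 [-7.8 85. ] [ 5.1 10.8]
```

View pics/c7.png

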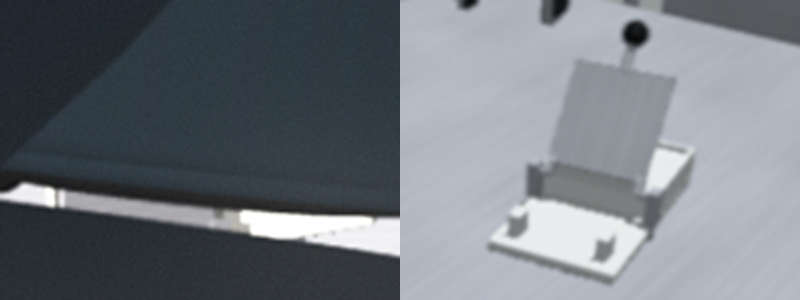

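The leaf is at its stop in the scene view, but the arm hides the tray from the top camera. Move it aside and measure numerically.

move_arm(
  commands=[
    [-0.1, -0.05, 0, 0, 0, 0],
    [-0.2, -0.1, 0, 0, 0, 0],
    [-0.3, -0.2, 0, 0, 0, 0],
    [-0.4, -0.3, 0, 0, 0, 0],
    [-0.5, -0.4, 0, 0, 0, 0],
    [-0.5, -0.4, 0, 0, 0, 0],
    [-0.5, -0.4, 0, 0, 0, 0],
    [-0.5, -0.4, 0, 0, 0, 0],
    [-0.5, -0.4, 0, 0, 0, 0],
    [-0.5, -0.4, 0, 0, 0, 0],
  ],
)

```text
time: 19.5
tcp_pos: [346.7, -333.7, 261.9]
eef_rot: [[-0.159, 0.987, 0.0], [0.987, 0.159, 0.0], [0.0, 0.0, -1.0]]
ft_force: [-0.5, 0.2, -0.2]
finger_gap: 59.5
finger_force: 0.0
```

```bash
python3 - <<'E'
from h import *
o=manip.get_obs();print(o['time'],o['tcp_pos'],o['joint_velocities'].round(1))
t,d,m=cap('top','t8');P=cloud(m,d); L=(P-ORG)@np.c_[EX,EY,[0,0,1]]
k=(d>0)&(t.max(2)<110)&(L[...,1]>0)&(L[...,1]<122)&(abs(L[...,0])<62)&(L[...,2]<80)
n,l,st,ce=cv2.connectedComponentsWithStats(k.astype(np.uint8))
for i in range(1,n):
    if st[i,4]>20:
        q=L[l==i]; print(st[i],ce[i].round(0),q[:,2].min().round(1),q[:,2].max().round(1),q.mean(0).round(1))
        for a in range(32,80,4):
            w=q[abs(q[:,2]-a)<2]
            if len(w)>4: print(' z',a,len(w),'x',w[:,0].min().round(1),w[:,0].max().round(1),'y',w[:,1].min().round(1),w[:,1].max().round(1))
b=(d>0)&(L[...,2]>100)&(abs(L[...,0])<20)&(L[...,1]>60); print('ball top',L[b].max(0) if b.any() else None)
E
```

```text
19.5 [ 346.66599164 -333.74597984  261.85905928] [ 0.3  0.  -0.1 -0.  -0.  -0.3]
[ 122  220   33   72 1483] [138. 256.] 8.3 80.0 [-4.9 10.2 50.4]
 z 32 42 x -60.0 39.9 y 7.0 49.7
 z 36 87 x -59.9 -51.2 y 7.6 51.3
 z 40 11 x -62.0 57.2 y 6.3 49.4
 z 52 10 x -52.2 51.2 y 0.1 1.3
 z 56 118 x -52.0 50.6 y 0.0 7.4
 z 60 165 x -51.8 49.0 y 0.2 9.3
 z 64 144 x -50.8 51.1 y 4.3 11.6
 z 68 153 x -51.5 51.0 y 6.0 14.3
 z 72 151 x -51.3 51.0 y 8.8 16.4
 z 76 134 x -51.1 51.2 y 11.4 18.6
[ 79 230   4  23  34] [ 80. 242.] 34.5 42.3 [ 35.8 119.2  38.2]
 z 36 16 x 18.2 56.8 y 118.0 120.4
 z 40 16 x 18.3 58.3 y 118.4 119.9
[ 82 264   4  32  55] [ 83. 278.] 33.2 40.8 [-28.9 119.5  36.8]
 z 36 41 x -58.3 -3.2 y 117.1 120.7
 z 40 12 x -56.6 -12.3 y 118.5 120.3
ball top [ 19.85909836  95.58425712 183.21535672]
```

```bash
python3 - <<'E'
from h import *
o=manip.get_obs();m=manip.camera_model('wrist');R=o['eef_rot']
print('cam pos in tool',(R.T@(m['position']-o['tcp_pos'])).round(1));print((R.T@m['attitude']).round(3),m['fx'])
# tilt candidates: TCP above the tray beyond it, tool z tilted toward -EY
for a,tp in ((30,[0,170,170]),(40,[0,190,170]),(45,[0,230,150])):
    Rt=RT@Ro.from_euler('y',-a,degrees=True).as_matrix()
    p=ORG+tp[0]*EX+tp[1]*EY+[0,0,tp[2]]
    cR=Rt@(R.T@m['attitude']); cp=p+Rt@(R.T@(m['position']-o['tcp_pos']))
    f=((cp-ORG)@np.c_[EX,EY,[0,0,1]]).round(0)
    tgt=ORG+60*EY+[0,0,52]; c=cR.T@(tgt-cp)
    print(a,p.round(0),'toolz',Rt[:,2].round(2),'cam',f,'tgt px',(c[:2]/c[2]*m['fx']+[m['cx'],m['cy']]).round(0),c[2].round(0), 'turn',rel(p,Rt))
E
```

```text
cam pos in tool [  74.7   -1.3 -143.3]
[[-0.    -0.955 -0.297]
 [ 1.    -0.     0.   ]
 [-0.    -0.297  0.955]] 355.25260421633595
30 [448. 302. 170.] toolz [ 0.08 -0.49 -0.87] cam [ -1. 306. 257.] tgt px [286. 226.] 320.0 turn [ 1.224e+00  4.020e-01  1.840e-01  1.000e-03 -5.000e-01  3.000e-03]
40 [445. 322. 170.] toolz [ 0.1  -0.63 -0.77] cam [ -1. 339. 232.] tgt px [286. 207.] 332.0 turn [ 1.264e+00  4.030e-01  1.840e-01  1.000e-03 -6.670e-01  3.000e-03]
45 [438. 362. 150.] toolz [ 0.11 -0.7  -0.71] cam [ -1. 384. 199.] tgt px [286. 229.] 355.0 turn [ 1.344e+00  4.030e-01  2.240e-01  1.000e-03 -7.500e-01  3.000e-03]
```

move_arm(
  commands=[
    [0.1, 0.03, -0.07, 0, 0, 0],
    [0.2, 0.06, -0.14, 0, 0, 0],
    [0.3, 0.1, -0.16, 0, 0, 0],
    [0.4, 0.13, -0.16, 0, 0, 0],
    [0.5, 0.17, -0.16, 0, 0, 0],
    [0.6, 0.2, -0.16, 0, 0, 0],
    [0.7, 0.23, -0.16, 0, 0, 0],
    [0.8, 0.27, -0.16, 0, 0, 0],
    [0.9, 0.3, -0.16, 0, 0, 0],
    [1, 0.33, -0.16, 0, 0, 0],
    [1, 0.33, -0.16, 0, 0, 0],
    [1, 0.33, -0.16, 0, 0, 0],
  ],
)

```text
time: 20.75
tcp_pos: [429.5, 190.6, 340.9]
eef_rot: [[-0.164, 0.986, -0.001], [0.986, 0.164, 0.001], [0.001, -0.001, -1.0]]
ft_force: [-0.5, -0.5, 0.0]
finger_gap: 59.7
finger_force: 0.0
```

move_arm(
  commands=[
    [0.08, 0.02, 0, 0, 0, 0],
    [0.16, 0.04, 0, 0, 0, 0],
    [0.24, 0.06, 0, 0, -0.1, 0],
    [0.26, 0.07, 0, 0, -0.2, 0],
    [0.26, 0.07, 0, 0, -0.3, 0],
    [0.26, 0.07, 0, 0, -0.4, 0],
    [0.26, 0.07, 0.05, 0, -0.5, 0],
    [0.26, 0.07, 0.1, 0, -0.6, 0],
    [0.26, 0.07, 0.16, 0, -0.67, 0],
    [0.26, 0.07, 0.22, 0, -0.67, 0],
    [0.26, 0.07, 0.3, 0, -0.67, 0],
    [0.26, 0.07, 0.3, 0, -0.67, 0],
  ],
)

```text
time: 21.95
tcp_pos: [442.3, 318.3, 188.0]
eef_rot: [[-0.125, 0.987, 0.099], [0.751, 0.159, -0.641], [-0.649, -0.006, -0.761]]
ft_force: [-0.2, 0.2, -0.5]
finger_gap: 59.8
finger_force: 0.0
```

```bash
python3 - <<'E'
from h import *
o=manip.get_obs();print(o['time'],o['tcp_pos'],o['eef_rot'][:,2].round(2))
t,d,m=cap('wrist','w9');P=cloud(m,d); L=(P-ORG)@np.c_[EX,EY,[0,0,1]]
k=(d>0)&(t.max(2)<90)&(L[...,1]>4)&(L[...,1]<118)&(abs(L[...,0])<60)&(L[...,2]<80)&(L[...,2]>30)
n,l,st,ce=cv2.connectedComponentsWithStats(k.astype(np.uint8))
for i in range(1,n):
    if st[i,4]>60:
        q=L[l==i]; print(st[i],ce[i].round(0),q.mean(0).round(1))
        for a in range(32,80,4):
            w=q[abs(q[:,2]-a)<2]
            if len(w)>4: print(' z',a,len(w),'x',w[:,0].min().round(1),w[:,0].max().round(1),'y',w[:,1].min().round(1),w[:,1].max().round(1), t[l==i][abs(q[:,2]-a)<2].mean(0).round(0))
E
```

```text
21.95 [442.34019454 318.25065608 187.95249057] [ 0.1  -0.64 -0.76]
[ 260  159   60   60 3050] [289. 189.] [-0.4 63.7 56. ]
 z 40 283 x -27.1 23.8 y 34.5 89.0 [66. 67. 69.]
 z 44 315 x -26.8 24.9 y 34.5 89.3 [63. 64. 66.]
 z 48 322 x -26.6 24.7 y 34.3 89.0 [62. 63. 65.]
 z 52 351 x -26.5 26.7 y 8.8 89.1 [61. 62. 64.]
 z 56 396 x -27.3 26.5 y 12.0 89.9 [61. 62. 64.]
 z 60 384 x -27.1 26.3 y 34.5 89.2 [60. 61. 63.]
 z 64 393 x -27.0 26.1 y 34.3 89.6 [59. 59. 62.]
 z 68 588 x -27.1 26.6 y 33.8 89.4 [62. 63. 65.]
 z 72 16 x -18.0 22.6 y 35.0 89.0 [69. 70. 72.]
[238 222  99  12 952] [288. 228.] [-1.1 15.3 70.1]
 z 60 96 x -46.2 47.0 y 6.0 9.7 [81. 81. 85.]
 z 64 175 x -51.0 47.6 y 8.4 12.6 [81. 81. 85.]
 z 68 185 x -50.6 47.0 y 11.4 15.6 [80. 80. 85.]
 z 72 196 x -50.9 47.6 y 14.4 19.7 [79. 79. 83.]
 z 76 194 x -51.5 47.0 y 17.1 22.2 [79. 79. 83.]
```

The tin stands upright in the tray at turner (0, 62), z 35–69. One numeric check that its mouth is open at the top, and that the mates are undisturbed.

```bash
python3 - <<'E'
from h import *
t,d,m=load('w9');P=cloud(m,d); L=(P-ORG)@np.c_[EX,EY,[0,0,1]]
r=np.hypot(L[...,0],L[...,1]-61.7); k=(d>0)&(r<22)&(L[...,2]>30)&(L[...,2]<80)
print('inside r<22: z hist',np.histogram(L[k][:,2],np.arange(34,82,6)))
k=(d>0)&(abs(r-26.5)<2.5)&(L[...,2]>65)&(L[...,2]<74); q=L[k]
print('rim tilt',np.linalg.lstsq(np.c_[q[:,0],q[:,1]-61.7,np.ones(len(q))],q[:,2],rcond=None)[0],len(q))
s,ds,ms=cap('scene','s9'); a,_,_=load('s0'); df=cv2.absdiff(s,a).max(2)
for n,(u,v) in dict(m1=(300,269),m2=(185,307),pur=(224,269)).items(): print(n,df[v-25:v+25,u-22:u+22].mean())
E
```

```text
inside r<22: z hist (array([27,  4,  0,  0,  0,  0,  0]), array([34, 40, 46, 52, 58, 64, 70, 76]))
rim tilt [ 1.61103506e-03 -1.76340853e-03  6.80542412e+01] 714
m1 2.041818181818182
m2 1.8904545454545454
pur 4.785454545454545
```

The tin's inside reads down to the floor at z 34–40, its rim is level at z 68, and the mates have not moved. The robot is touching nothing.

```bash
python3 -c "
from workcell import manip
print(manip.job_done())"
```

```text
the job is handed in; nothing more can be done
None
```

The upside-down tin was set on the leaf and tipped over, and now stands mouth up in the tray with the leaf at its stop. The other two tins have not moved, and the job was handed in at about 22 s.

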